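# Hold the ball tray over the viewing panel

### The arm

A 7-joint arm with a two-finger parallel gripper is mounted at the origin on the work surface. World frame = base frame: x ahead of the robot, y to its left, z up, the work surface at z = 0. Lengths are in mm, angles in rad, forces in N, time in s.
With the tool pointing down it reaches from about 425 to 875 mm from the base axis. Payload 8.4 kg.
Tool frame: the origin (TCP) lies midway between the tips of the shut fingers; the grasp point (between the pads) lies robot.hold_point_z behind it (robot.hold_point_z is the distance from the TCP to the grasp point, in mm); z points along the fingers, y is the line along which they close (so a half turn about z gives the same grasp; the last joint's range is limited). The gripper opens to 87 mm and grips with 3 to 60 N. Pads are 19 mm wide; open, the fingers measure 117 mm over their backs; the gripper's body (75 mm by 190 mm) begins 51 mm behind the grasp point.
Start: joints at [1.203, 0.333, 0.04, 1.465, -0.013, 1.343, -0.059], TCP at [172.602, -626.636, 222.546] pointing down, gripper open.
Joint ranges: [-2.58, 2.58], [-0.38, 2.09], [-1.3, 1.39], [0.25, 2.4], [-1.5, 4.64], [0.08, 2.09], [-2.65, 2.65]. Speed limits (rad/s): [2.22, 2.22, 2.79, 2.79, 3.14, 3.14, 3.14].

### API

Orientations are given as a unit quaternion [w, x, y, z].
In Python, from plant import robot, eyes, models gives the robot as it stands.
- The arm moves only by the tool play_rows, never from a script. Its argument "series" is a list of rows, each a list of 5 numbers: the gripper command: -1 is fully open, 1 is shut, values between are in proportion, then the shift along the tool's x, y, z in mm, then the turn about the tool's z in degrees. In form: [[grip, tx, ty, tz, roll], ...]. A call has 1 to 10 rows; each row is the pose to reach, as a shift and turn from the pose commanded when the call began, along the tool's axes at that moment; what a row does not reach only later rows make up. A row lasts 1/12 s, in which the tool goes at most 41.7 mm and 7.16 degrees, less where a joint would pass 70% of its speed; a pose out of reach is approached as far as the arm can. A call with a gripper value outside its range is refused whole. The fingers move at their own pace and stop on an object; the grip force is fixed at half the most. Time passes only in rows, so rows that repeat a pose let the fingers close. It gives the time, the measured TCP pose, the force, the opening and the grip force at its end, in the units of the state.
- robot.get_state(): the state, without advancing time (a new reading comes with each control period).
- eyes.read_camera(name): name is "scene" or "top" or "wrist"; returns the picture (384x512x3 uint8, red, green, blue); there is no depth.
- eyes.camera_params(name): a dict with "mtx" (3x3 intrinsics, pixels), "rvec" (rotation vector, rad) and "tvec" (3), from world to camera coordinates, as OpenCV has them. Camera axes: x right, y down, z forward; pixel columns grow to the right and rows downward; lengths in mm; the calibration is good to about 2 mm. A picture is of the moment at which its call begins: read the wrist's pose just before it. camera_params takes no time and is no camera call; for the wrist camera it gives the pose at the moment of the call.
- robot.sign_off(): hands the job in; it is judged then, once.
Trained networks look in the newest picture that a camera, given by its name, has taken for a name from the list of things; names that differ only in an ending like _2 or _b are one class to them, and where a whole thing is asked for, a point or a joint stands for the part that bears it (a point fixed in the world has none). Each returns a list of dicts, best first, with "score" (0 to 1); they miss things now and then, are a little off and sometimes report something else, mostly with a low value. They report only what shows in the picture. A call takes as long as a camera call. They do not tell look-alikes from the thing itself.
- models.recognise(camera, target): "box" ([left, top, right, bottom] in pixels, round what is visible of it).
- models.mark_of(camera, target): "position" ([column, row] in pixels: a listed point, or the origin of a listed thing).
The state is a dict: "clock": time; "joint_pos": joint angles; "qd": joint speeds; "tau": joint torques, N m; "position": TCP position; "tcp_rot": TCP orientation; "contact_force": force on the tool from outside, world axes, zero at the start; "wrist_torque": the same for the moment, N m; "finger_gap": finger opening in mm; "finger_force": force on a finger pad.
Only numpy, scipy, OpenCV 4.12 (cv2) and the standard library are available. Lean on these libraries where they do the work, as an engineer would, in place of code of your own. Each camera call takes 0.05 s, during which the arm holds its last target. There are 200 camera calls.

### The job

Slide the nest's orange-knobbed latch fully back to free the white ball tray, then lift the tray by its blue handle and carry it across to the lit viewing panel, keeping it level enough that the steel ball stays in its pocket. Finish while still holding the tray level and still, about 5 cm above the panel, centred over it with its long sides along the panel's long sides, and do not let go. Do not touch the ball or the panel at any time, and leave the bottle, beaker and jar where they are.

Things in the scene. Friction and masses are not known exactly. Their poses are not given: they have to be found in the camera images.
- nest: Grey docking nest fixed to the bench, in which the tray starts. Base plate 110 (x) x 180 (y) x 10 mm; lips 5 mm high round the tray with 3 mm play. Origin: centre of its underside, on the bench; x across, y along the length. An aluminium latch guide, 50 mm wide and up to 24 mm high, runs from its -y end to y = -172 mm. The tray rests on the base plate, 10 mm above the bench, centred on the nest, its axes along the nest's axes.
- latch (a joint): Travel of the latch in metres: 0 = locked (a flat steel tongue reaches 12 mm over the tray's -y end, 2.5 mm above it, so that the tray cannot be lifted), 0.030 = fully back against its stop (tray free). It slides along the nest's -y, resists with about 2.5 N of friction and stays where it is left. Starts within 4 mm of locked.
- latch_knob (a point): Centre of the orange knob on the latch: an upright block 16 mm (nest x) x 24 mm (nest y) x 32 mm high, its foot 25 mm and top 57 mm above the bench. With the latch at 0 the centre lies at x = 0, y = -112, z = 41 mm in the nest's frame; it moves with the latch.
- tray_grip (a point): Point to grip on the loose white tray (about 0.26 kg, mass varies), with the tray's axes. Tray plate 90 (x) x 160 (y) x 6 mm. The blue handle is an upright solid block in the tray's middle, 14 mm (x) x 50 mm (y), its top 56 mm above the tray's underside. This point is on the handle's centre line, 42 mm above the tray's underside and 14 mm below the handle's top. The ball pocket is toward +y, the latch holds the -y end.
- pocket (a point): Centre of the ball pocket, in the tray's frame 52 mm toward +y from the handle, at the height of the centre of a ball lying in it (18.5 mm above the tray's underside). The pocket is a blue collar on the plate: 36 mm inside and 44 mm outside diameter, 3 mm high. The ball can roll about 10 mm off its centre, and leaves it if the tray tips about 40 degrees or is jerked.
- ball_center (a point): Centre of the loose steel ball, 25 mm diameter, 64 g, lying in the tray's pocket.
- light_panel: Flat lit viewing panel fixed to the bench: grey frame 150 (x) x 220 (y) x 15 mm high with a pale bright window, long side along its y. Origin: centre of its underside, on the bench. Its top is 15 mm above the bench. It may lie left or right of the nest.
- amber_bottle: Amber glass bottle, 60 mm diameter, 120 mm tall, standing; origin at the centre of its underside. Leave alone.
- beaker: Clear beaker, 68 mm diameter, 75 mm tall, standing; origin at the centre of its underside. Leave alone.
- white_jar: White jar with a blue cap, 52 mm diameter, 55 mm tall, standing; origin at the centre of its underside. Leave alone.
Things that resemble listed ones, but are neither listed nor needed, are in the scene too. What is meant by the part that bears tray_grip is not purple, and is the smaller of those in its own colour.

How it is judged:
By the outcome, as a careful person would: the job done as asked, in the order asked, and still so for the second after the job is handed in, while the arm keeps its last pose, push and grip.
It also fails if it takes over 51 s, if anything falls off the work surface, if the arm or the gripper's body presses on something with over 40 N, if the wrist force passes 120 N, or if a joint passes its speed limit or range.

## Working session

There is one attempt and no reset: what is moved stays moved. The work goes in short steps, Python scripts to look and compute and a tool call to move; the robot and the scene stay as the last step left them, time stands still between calls to the robot, and variables do not carry over. Pictures are saved under pics/ and viewed, at most 10 in all, crops included, and the job is handed in when it is done.

Besides the shell and the picture viewer there is one more tool, called after "Emit:" as name(argument=value, ...) on one line, values as JSON. play_rows: Moves the arm, as the interface text tells. Its arguments: {"type":"object","properties":{"series":{"type":"array"}},"required":["series"]}

```bash
mkdir -p pics; cat > h.py <<'E'
from plant import robot, eyes, models
import numpy as np, cv2
from scipy.spatial.transform import Rotation as R
def P(c):
    p=eyes.camera_params(c); return np.array(p["mtx"],float),np.array(p["rvec"],float).ravel(),np.array(p["tvec"],float).ravel()
def ray(c,px,z):
    K,r,t=P(c); M=R.from_rotvec(r).as_matrix(); o=-M.T@t
    d=M.T@np.linalg.inv(K)@np.array([px[0],px[1],1.]); return (o+d*(z-o[2])/d[2]).round(1)
def proj(c,X):
    K,r,t=P(c); return cv2.projectPoints(np.array(X,float).reshape(-1,3),r,t,K,None)[0].reshape(-1,2)
def save(c,n,crop=None,s=1):
    im=eyes.read_camera(c)[:,:,::-1].copy()
    if crop: im=im[crop[1]:crop[3],crop[0]:crop[2]]
    if s!=1: im=cv2.resize(im,None,fx=s,fy=s,interpolation=cv2.INTER_CUBIC)
    cv2.imwrite("pics/"+n+".png",im)
E
python3 - <<'E'
from h import *
a=eyes.read_camera("top");b=eyes.read_camera("scene")
cv2.imwrite("pics/a.png",cv2.resize(a[:,:,::-1],(768,576),interpolation=cv2.INTER_CUBIC))
cv2.imwrite("pics/b.png",b[:,:,::-1])
H=dict(nest=0,latch_knob=41,tray_grip=52,pocket=28,ball_center=28.5,light_panel=0,amber_bottle=0,beaker=0,white_jar=0)
for k,z in H.items():
    print(k,[(round(d['score'],2),np.round(d['position']).tolist(),ray("top",d['position'],z)[:2].tolist()) for d in models.mark_of("top",k)[:4]])
s=robot.get_state();print(s['clock'],s['position'],s['tcp_rot'],s['finger_gap'],robot.hold_point_z)
E
```

```text
nest []
latch_knob [(0.78, [345.0, 189.0], [539.4, -304.7])]
tray_grip [(0.96, [296.0, 272.0], [319.1, -166.9]), (0.89, [378.0, 135.0], [685.7, -399.4]), (0.7, [298.0, 182.0], [557.8, -178.2])]
pocket [(0.8, [271.0, 279.0], [300.8, -102.5]), (0.72, [360.0, 147.0], [656.8, -353.2]), (0.63, [284.0, 179.0], [569.1, -141.0])]
ball_center [(0.47, [282.0, 181.0], [564.9, -134.9])]
light_panel [(0.83, [158.0, 211.0], [490.0, 210.1])]
amber_bottle [(0.81, [177.0, 120.0], [752.7, 162.6])]
beaker [(0.95, [227.0, 122.0], [743.6, 17.1])]
white_jar [(0.78, [279.0, 121.0], [745.5, -132.2]), (0.55, [283.0, 182.0], [566.0, -140.1]), (0.26, [300.0, 185.0], [556.6, -188.6])]
0.55 [ 172.62071602 -626.62105246  222.5273672 ] [-4.50450412e-05  9.90980794e-01  1.34003967e-01  5.95308059e-06] 87.01152818865555 18.700000000000003
```

View pics/a.png

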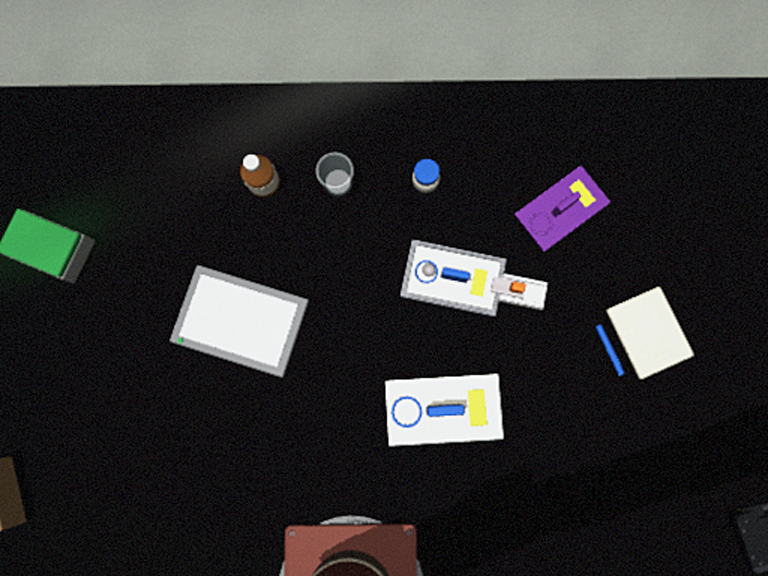

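View pics/b.png

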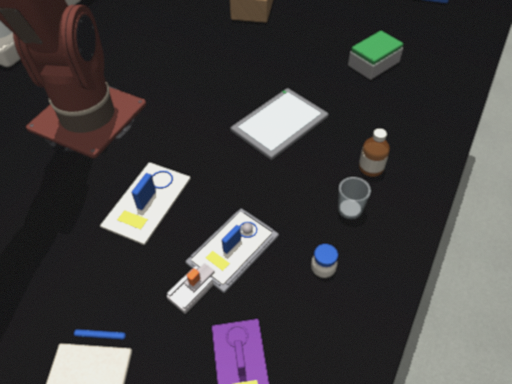

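The top view shows three trays. The real one is in the grey nest with the ball at about (428,270), handle (456,274) and knob (517,287). A larger loose decoy lies below it and a purple one up to the right. The panel is at about (240,320). I'll refine the poses next.

```bash
cat > fit.py <<'E'
from h import *
from scipy.optimize import least_squares
def blob(mask,c):
    n,l,st,ce=cv2.connectedComponentsWithStats(mask.astype(np.uint8)); 
    ok=[i for i in range(1,n) if st[i,4]>4]; i=min(ok,key=lambda i:np.hypot(*(ce[i]-c))); return l==i,ce[i],st[i]
if __name__=="__main__":
    im=eyes.read_camera("top").astype(int); h=cv2.cvtColor(im.astype(np.uint8),cv2.COLOR_RGB2HSV)
    # panel outline at z=15, nest outline ~z=10..15
    g=im.max(2)>75
    m,c,s=blob(g,(160,214)); cn=max(cv2.findContours(m.astype(np.uint8),0,2)[0],key=cv2.contourArea)[:,0,:].astype(float)
    w=np.array([ray("top",p,15)[:2] for p in cn],np.float32); print("panel",s,cv2.minAreaRect(w))
    white=(im.min(2)>150)
    m,c,s=blob(white,(158,214)); cn=max(cv2.findContours(m.astype(np.uint8),0,2)[0],key=cv2.contourArea)[:,0,:]
    print("win",cv2.minAreaRect(np.array([ray("top",p,15)[:2] for p in cn],np.float32)))
    blue=(h[...,0]>100)&(h[...,0]<130)&(h[...,1]>120)&(h[...,2]>60)
    m,c,s=blob(blue,(304,183)); print("handle",c,s,ray("top",c,50))
    m,c,s=blob(blue,(285,181)); print("collar",c,s,ray("top",c,18))
    yel=(h[...,0]>20)&(h[...,0]<40)&(h[...,1]>120)&(h[...,2]>80)
    m,c,s=blob(yel,(320,188)); print("yellow",c,s,ray("top",c,16))
    org=(h[...,0]<15)&(h[...,1]>130)&(h[...,2]>120)
    m,c,s=blob(org,(345,191)); print("knob",c,s,ray("top",c,52))
    m,c,s=blob(g&(np.indices(g.shape)[1]<337),(300,185)); cn=max(cv2.findContours(m.astype(np.uint8),0,2)[0],key=cv2.contourArea)[:,0,:]
    print("nest",s,cv2.minAreaRect(np.array([ray("top",p,13)[:2] for p in cn],np.float32)))
E
python3 fit.py
python3 - <<'E'
from h import *
im=eyes.read_camera("scene")
for k,z in dict(latch_knob=41,tray_grip=52,pocket=28.5,ball_center=28.5,light_panel=0,nest=0).items():
    print(k,[(round(d['score'],2),ray("scene",d['position'],z)[:2].tolist()) for d in models.mark_of("scene",k)[:4]])
E
```

```text
panel [ 113  177   93   75 4342] ((481.1393127441406, 204.6412353515625), (219.83364868164062, 150.7857666015625), 71.94830322265625)
win ((481.501953125, 205.11825561523438), (216.0181884765625, 145.82557678222656), 71.86761474609375)
handle [303.3        182.68181818] [294 179  19   9 110] [ 555.6 -192.3   50. ]
collar [289.14285714 177.64285714] [285 174   7   9  14] [ 575.6 -156.1   18. ]
yellow [318.9609375 188.0390625] [314 180  11  17 128] [ 545.7 -238.3   16. ]
knob [344.86206897 191.03448276] [341 188   9   7  29] [ 531.1 -303.2   52. ]
nest [ 267  160   70   51 2588] ((555.1643676757812, -196.67430114746094), (191.72805786132812, 111.20059204101562), 77.28572845458984)
latch_knob [(0.94, [533.1, -308.0]), (0.51, [745.3, 134.4])]
tray_grip [(0.95, [305.5, -169.6]), (0.75, [556.4, -188.5]), (0.59, [684.8, -400.5])]
pocket [(0.9, [563.8, -133.4]), (0.81, [320.7, -107.8]), (0.76, [656.5, -363.5]), (0.29, [525.0, -305.2])]
ball_center [(0.41, [569.8, -143.8])]
light_panel [(0.78, [489.6, 199.4])]
nest [(0.26, [748.8, 170.9])]
```

Emit:
play_rows(series=[[-1,216,-108,20,-31],[-1,431,-216,40,-62],[-1,431,-216,40,-62],[-1,431,-216,40,-62],[-1,431,-216,40,-62],[-1,431,-216,40,-62],[-1,431,-216,40,-62],[-1,431,-216,40,-62],[-1,431,-216,40,-62],[-1,431,-216,40,-62]])

```text
clock: 1.78
position: [482.3, -347.3, 188.3]
tcp_rot: [0.0, 0.779, 0.627, 0.0]
contact_force: [1.6, -0.5, -0.1]
finger_gap: 87.2
finger_force: 0.0
```

```bash
cat >> h.py <<'E'
def to_tool(X):
    s=robot.get_state(); q=s['tcp_rot']; r=R.from_quat([q[1],q[2],q[3],q[0]]); return r.inv().apply(np.array(X,float)-s['position']).round(1), s['position'].round(1), np.degrees(np.arctan2(*r.as_matrix()[[1,0],0])).round(2)
E
python3 - <<'E'
from h import *
save("wrist","w1",s=1.5)
print(models.mark_of("wrist","latch_knob")[:2],models.mark_of("wrist","tray_grip")[:2])
print(to_tool([531.1,-303.2,150]), robot.get_state()['joint_pos'])
print(proj("wrist",[[531.1,-303.2,57],[555.6,-192.3,66]])*1.5)
E
```

```text
[] [{'position': [465.0, 192.0], 'score': 0.72}, {'position': [11.6, 19.4], 'score': 0.61}]
(array([50.7, 37.3, 38. ]), array([ 483.9, -344.9,  187.9]), np.float64(77.79)) [ 0.82143822  0.26264944 -0.32866523  1.63809693  0.08646597  1.25558282
  0.26321597]
[[444.97090092 193.65438343]
 [455.8080935  -28.46923973]]
```

View pics/w1.png

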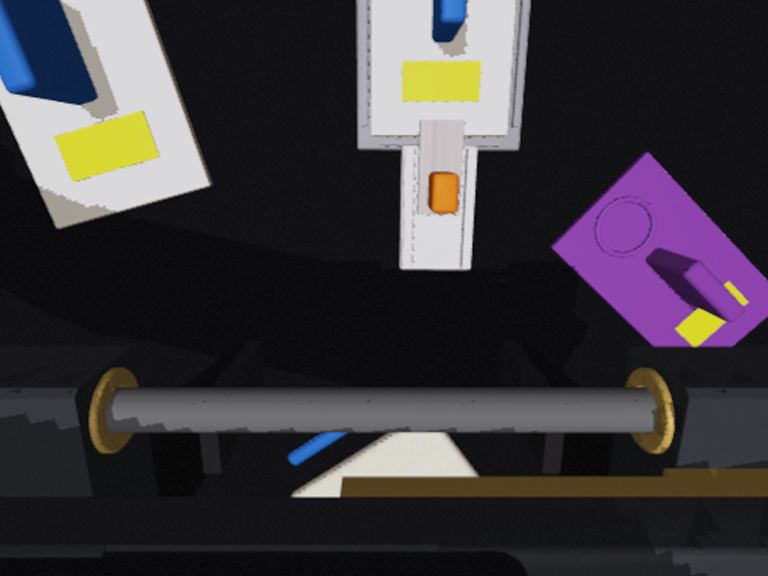

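The wrist view shows the orange knob at (444,192), within 2 px of my prediction, with the nest axes aligned to the tool. Next I'll move above the knob.

Emit:
play_rows(series=[[-1,25,19,20,0],[-1,50,37,40,0],[-1,50,37,60,0],[-1,50,37,78,0],[-1,50,37,78,0],[-1,50,37,78,0]])

```text
clock: 2.43
position: [526.8, -309.0, 109.6]
tcp_rot: [-0.001, 0.781, 0.625, -0.001]
contact_force: [-0.3, 0.4, -0.4]
finger_gap: 87.1
finger_force: 0.0
```

```bash
python3 - <<'E'
from h import *
print(to_tool([531.1,-303.2,31]))
save("wrist","w2",s=1.5)
print(models.mark_of("wrist","latch_knob")[:2],proj("wrist",[[531.1,-303.2,57],[531.1,-303.2,41],[555.6,-192.3,66]])*1.5)
E
```

```text
(array([ 6.6,  3.1, 78.6]), array([ 526.8, -309. ,  109.6]), np.float64(77.3))
[{'position': [258.6, 198.4], 'score': 0.66}] [[386.21546042 300.82814606]
 [385.84060458 291.58836997]
 [386.00735998  27.59537662]]
```

View pics/w2.png

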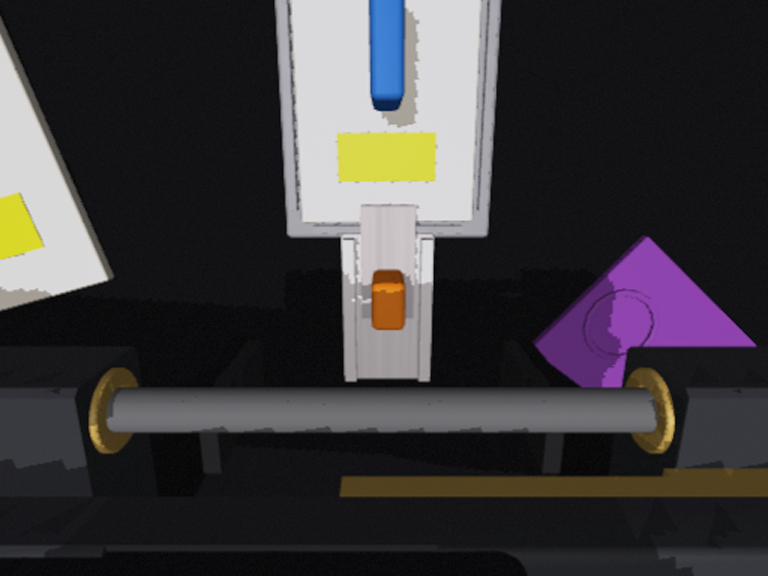

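The knob top is at (388,301), against a prediction of (386,301). I'll descend and grip it.

Emit:
play_rows(series=[[-1,6,3,26,0],[-1,6.5,3.5,52,0],[-1,6.5,3.5,68,0],[-1,6.5,3.5,78,0],[-1,6.5,3.5,78,0],[0.2,6.5,3.5,78,0],[1,6.5,3.5,78,0],[1,6.5,3.5,78,0],[1,6.5,3.5,78,0],[1,6.5,3.5,78,0]])

```text
clock: 3.37
position: [533.4, -302.7, 33.0]
tcp_rot: [0.001, 0.78, 0.625, 0.0]
contact_force: [0.6, -0.4, 0.0]
finger_gap: 61.3
finger_force: 0.0
```

Emit:
play_rows(series=[[1,0,0,0,0],[1,0,0,0,0],[1,0,0,0,0],[1,0,0,0,0]])

```text
clock: 3.7
position: [532.9, -302.4, 32.1]
tcp_rot: [-0.0, 0.78, 0.625, -0.0]
contact_force: [-0.4, 0.8, -0.9]
finger_gap: 35.2
finger_force: 0.0
```

Emit:
play_rows(series=[[1,0,0,0,0],[1,0,0,0,0],[1,0,0,0,0],[1,0,0,0,0],[1,0,0,0,0],[1,0,0,0,0]])

```text
clock: 4.2
position: [531.6, -302.1, 32.0]
tcp_rot: [-0.001, 0.781, 0.625, -0.001]
contact_force: [-5.4, 1.7, 4.0]
finger_gap: 15.6
finger_force: 30.0
```

Emit:
play_rows(series=[[1,-5,0,0,0],[1,-10,0,0,0],[1,-15,0,0,0],[1,-20,0,0,0],[1,-25,0,0,0],[1,-28,0,0,0],[1,-30,0,0,0],[1,-31,0,0,0],[1,-31,0,0,0],[1,-31,0,0,0]])

```text
clock: 5.03
position: [525.8, -328.0, 31.8]
tcp_rot: [-0.003, 0.78, 0.626, 0.001]
contact_force: [-6.5, 14.5, 8.8]
finger_gap: 15.4
finger_force: 30.0
```

Emit:
play_rows(series=[[1,-2,0,0,0],[1,-3,0,0,0],[1,-3,0,0,0],[1,-3,0,0,0]])

```text
clock: 5.37
position: [525.8, -328.1, 31.8]
tcp_rot: [-0.004, 0.779, 0.627, 0.002]
contact_force: [-5.3, 22.5, 12.1]
finger_gap: 15.8
finger_force: 30.0
```

The force rises with no further motion, so the latch is at its stop. I'll relax and release.

Emit:
play_rows(series=[[1,4,0,0,0],[1,6,0,0,0],[1,6,0,0,0],[-1,6,0,0,0],[-1,6,0,0,0],[-1,6,0,0,0],[-1,6,0,0,0],[-1,6,0,0,0],[-1,6,0,0,0],[-1,6,0,0,0]])

```text
clock: 6.2
position: [526.9, -329.8, 32.1]
tcp_rot: [0.0, 0.78, 0.625, 0.0]
contact_force: [1.1, -0.5, 0.1]
finger_gap: 54.3
finger_force: 0.0
```

Emit:
play_rows(series=[[-1,0,0,-10,0],[-1,0,0,-30,0],[-1,0,0,-60,0],[-1,0,0,-90,0],[-1,25,0,-105,0],[-1,50,0,-105,0],[-1,75,0,-105,0],[-1,75,0,-105,0],[-1,75,0,-105,0]])

```text
clock: 6.95
position: [544.0, -254.8, 138.2]
tcp_rot: [0.0, 0.779, 0.626, 0.0]
contact_force: [-0.4, -1.8, -0.6]
finger_gap: 87.0
finger_force: 0.0
```

```bash
python3 - <<'E'
from h import *
print(to_tool([555.6,-192.3,52-18.7]), robot.get_state()['finger_gap'])
save("wrist","w3",s=1.5)
print(models.mark_of("wrist","latch_knob")[:2],proj("wrist",[[555.6,-192.3,66],[525,-329,57]])*1.5)
E
```

```text
(array([ 63.5,  -2.2, 104.9]), array([ 544. , -254.8,  138.2]), np.float64(77.58)) 86.99616021032094
[{'position': [252.9, 276.8], 'score': 0.86}] [[378.9226812  169.08154894]
 [379.41226764 423.5555647 ]]
```

View pics/w3.png

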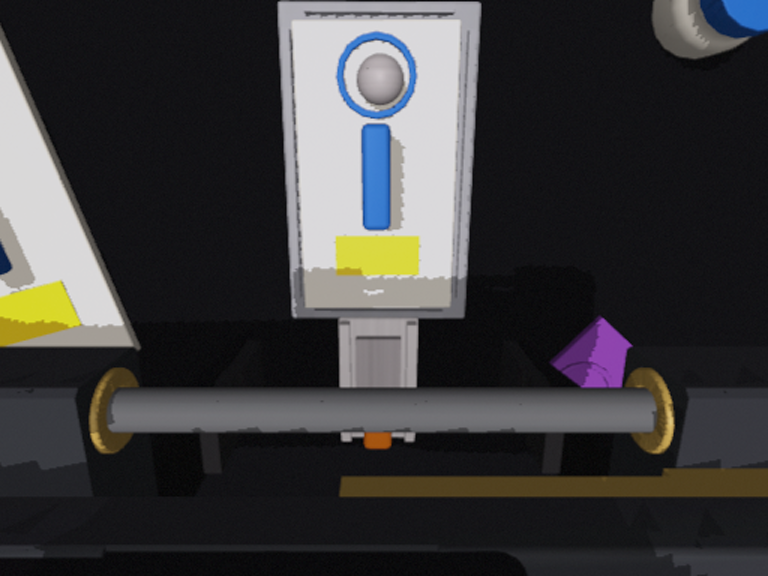

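The tongue has cleared the tray. The handle centre is at (376,177), so I'll correct by about -1.5 mm in y and -3 mm in x, then descend and grip.

Emit:
play_rows(series=[[-1,30,-2,15,0],[-1,60.5,-3.5,25,0],[-1,60.5,-3.5,45,0],[-1,60.5,-3.5,65,0],[-1,60.5,-3.5,82,0],[-1,60.5,-3.5,96,0],[-1,60.5,-3.5,104,0],[0,60.5,-3.5,104,0],[0.5,60.5,-3.5,104,0],[0.5,60.5,-3.5,104,0]])

```text
clock: 7.88
position: [553.6, -197.3, 34.1]
tcp_rot: [0.001, 0.781, 0.625, 0.0]
contact_force: [-0.3, -0.2, -0.2]
finger_gap: 74.1
finger_force: 0.0
```

Emit:
play_rows(series=[[1,0,0,0,0],[1,0,0,0,0],[1,0,0,0,0],[1,0,0,0,0],[1,0,0,0,0],[1,0,0,0,0],[1,0,0,0,0],[1,0,0,0,0],[1,0,0,0,0],[1,0,0,0,0]])

```text
clock: 8.72
position: [553.1, -196.8, 33.1]
tcp_rot: [0.0, 0.78, 0.625, 0.0]
contact_force: [0.8, -0.0, -0.3]
finger_gap: 13.7
finger_force: 30.0
```

Emit:
play_rows(series=[[1,0,0,-2,0],[1,0,0,-5,0],[1,0,0,-10,0],[1,0,0,-17,0],[1,0,0,-26,0],[1,0,0,-36,0],[1,0,0,-46,0],[1,0,0,-54,0],[1,0,0,-60,0],[1,0,0,-63,0]])

```text
clock: 9.55
position: [553.5, -196.9, 97.5]
tcp_rot: [0.001, 0.78, 0.625, 0.0]
contact_force: [0.3, -1.3, -3.7]
finger_gap: 14.0
finger_force: 30.0
```

```bash
python3 - <<'E'
from h import *
print(to_tool([481,205,98]), {k:robot.get_state()[k] for k in('joint_pos','finger_force','contact_force','wrist_torque')})
save("scene","s2",(60,100,400,355),2.2)
E
```

```text
(array([ 376.4, -158.4,   -0.8]), array([ 553.5, -196.9,   97.5]), np.float64(77.4)) {'joint_pos': array([ 0.60577961,  0.3350571 , -0.40691378,  1.75203087,  0.14815415,
        1.08309386, -0.07028349]), 'finger_force': 29.999624574556947, 'contact_force': array([ 0.29327127, -1.32950628, -3.71698161]), 'wrist_torque': array([-0.10185101, -0.05034261, -0.00131264])}
```

View pics/s2.png

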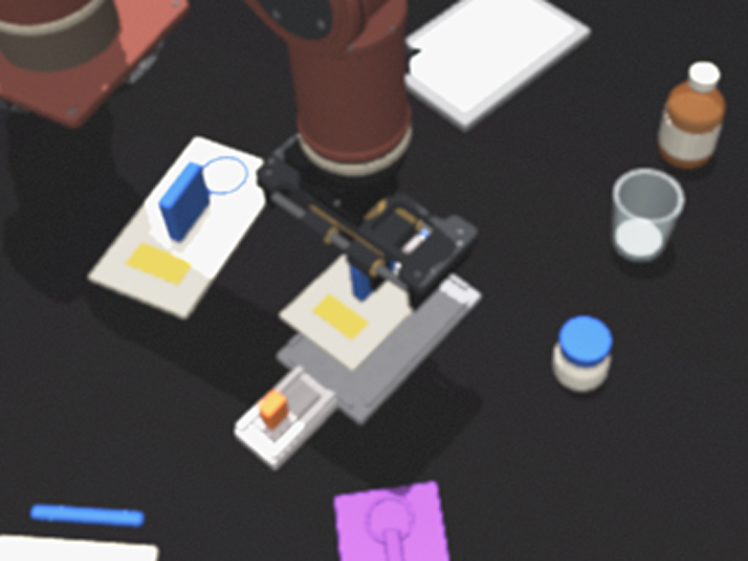

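The tray is lifted clear and level. Now a gentle carry.

Emit:
play_rows(series=[[1,0.9,-0.4,0,0],[1,2.8,-1.2,0,0],[1,5.5,-2.3,0,0],[1,9.2,-3.9,0,0],[1,13.8,-5.8,0,0],[1,19.4,-8.1,0,0],[1,25.8,-10.9,0,0],[1,33.2,-14,0,0],[1,41.5,-17.5,0,0],[1,49.8,-21,0,0]])

```text
clock: 10.43
position: [543.2, -142.4, 96.1]
tcp_rot: [-0.0, 0.78, 0.625, 0.0]
contact_force: [-0.3, 0.1, -4.1]
finger_gap: 13.6
finger_force: 30.0
```

Emit:
play_rows(series=[[1,9.2,-3.9,0,0],[1,19.4,-8.1,0,0],[1,30.4,-12.8,0,0],[1,42.4,-17.8,0,0],[1,54.4,-22.9,0,0],[1,66.4,-27.9,0,0],[1,78.4,-33,0,0],[1,90.4,-38,0,0],[1,102.3,-43.1,0,0],[1,114.3,-48.1,0,0]])

```text
clock: 11.27
position: [521.0, -20.2, 96.1]
tcp_rot: [0.0, 0.78, 0.625, -0.0]
contact_force: [-0.5, 0.4, -3.5]
finger_gap: 14.2
finger_force: 30.0
```

Emit:
play_rows(series=[[1,12,-5,0,0],[1,24,-10.1,0,0],[1,36,-15.1,0,0],[1,48,-20.2,0,0],[1,60,-25.2,0,0],[1,72,-30.3,0,0],[1,84,-35.3,0,0],[1,95.9,-40.4,0,0],[1,107.9,-45.4,0,0],[1,119.9,-50.4,0,0]])

```text
clock: 12.1
position: [498.0, 107.7, 96.2]
tcp_rot: [0.0, 0.78, 0.625, 0.0]
contact_force: [0.7, -0.3, -3.6]
finger_gap: 14.2
finger_force: 30.0
```

Emit:
play_rows(series=[[1,12,-5,0,0.5],[1,24,-10,0,1],[1,35,-14.7,0,1.6],[1,45.2,-19,0,2.2],[1,54.4,-22.9,0,2.8],[1,62.7,-26.4,0,3.4],[1,70.1,-29.5,0,4],[1,76.5,-32.2,0,4.6],[1,82,-34.5,0,5.1],[1,85.7,-36.1,0,5.4]])

```text
clock: 12.93
position: [481.4, 199.1, 96.2]
tcp_rot: [-0.0, 0.809, 0.588, 0.0]
contact_force: [-0.0, -0.5, -3.2]
finger_gap: 14.0
finger_force: 30.0
```

```bash
python3 - <<'E'
from h import *
print(to_tool([481,205,88.5]), {k:robot.get_state()[k] for k in('joint_pos','finger_force','contact_force','wrist_torque')})
save("wrist","w4",s=1.5)
for k in ("tray_grip","pocket","ball_center","light_panel"): print(k,models.mark_of("wrist",k)[:2])
E
```

```text
(array([ 5.5, -2.2,  7.7]), array([481.4, 199.1,  96.2]), np.float64(72.01)) {'joint_pos': array([ 0.10234474,  0.24182917, -0.64732155,  1.90010756,  0.16671921,
        1.05308241, -0.92793419]), 'finger_force': 29.999628528021276, 'contact_force': array([-0.0375756 , -0.48687777, -3.20350045]), 'wrist_torque': array([-0.05309529, -0.06848913,  0.03786469])}
tray_grip [{'position': [256.4, 252.9], 'score': 0.67}]
pocket []
ball_center [{'position': [260.5, 144.0], 'score': 0.91}]
light_panel []
```

View pics/w4.png

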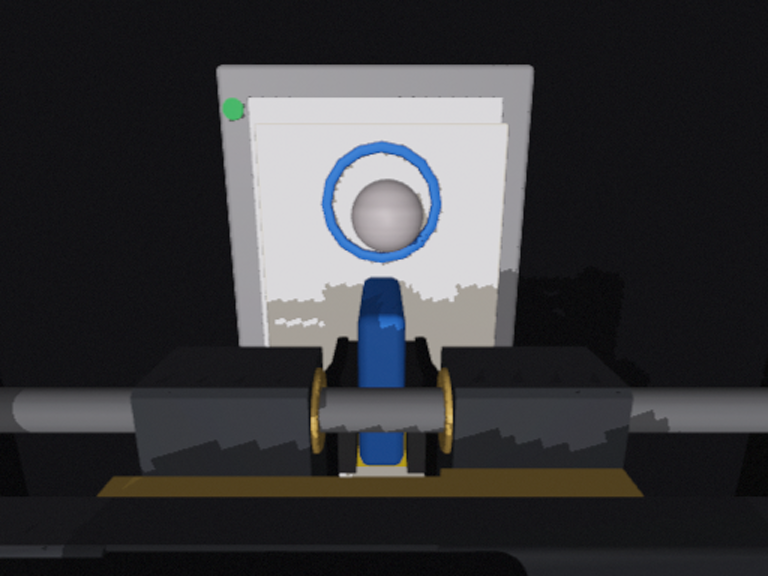

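Ball is in the pocket at (388,215); the collar is at (382,202) and the panel's far corners are at (218,66) and (533,66). From these I'll compute the tray and panel centres.

```bash
python3 - <<'E'
from h import *
u=lambda x,y,z: ray("wrist",(x/1.5,y/1.5),z)[:2]
c=u(382,202,82.1); a=np.radians(72); d=np.array([np.cos(a),np.sin(a)])
print("tray",c-52*d)
tl,tr=u(256,123.5,79),u(508,123.5,79); e=tr-tl; print("tray edge",np.linalg.norm(e),np.degrees(np.arctan2(e[1],e[0]))+90,(tl+tr)/2-80*d)
tl,tr=u(217,66,15),u(534,66,15); e=tr-tl; print("panel",np.linalg.norm(e),np.degrees(np.arctan2(e[1],e[0]))+90,(tl+tr)/2-110*d)
print(to_tool([481,205,88])[0])
E
```

```text
tray [482.63111629 201.64506115]
tray edge 88.7362383696762 72.01426048643067 [482.37864045 200.7154787 ]
panel 147.01799209620566 71.97174701898273 [479.40813062 200.83378321]
[ 6.8 -3.2  8.1]
```

Emit:
play_rows(series=[[1,0.3,-0.7,1.5,0],[1,0.6,-1.4,3,0],[1,0.9,-2.1,4.5,0],[1,1,-2.6,6,0],[1,1,-2.6,7.2,0],[1,1,-2.6,8,0],[1,1,-2.6,8,0],[1,1,-2.6,8,0],[1,1,-2.6,8,0],[1,1,-2.6,8,0]])

```text
clock: 14.02
position: [479.7, 199.8, 88.2]
tcp_rot: [-0.0, 0.809, 0.588, 0.0]
contact_force: [-0.7, -1.2, -2.6]
finger_gap: 13.8
finger_force: 30.0
```

```bash
python3 - <<'E'
from h import *
print(to_tool([481,205,88.1]), robot.get_state()['qd'].round(3))
im=eyes.read_camera("wrist"); im2=eyes.read_camera("top")
a=cv2.resize(im[:,:,::-1],None,fx=.75,fy=.75); b=cv2.resize(im2[150:290,80:260,::-1],None,fx=2,fy=2)
o=np.zeros((288,800,3),np.uint8); o[:,:384]=a; o[:280,400:760]=b
cv2.imwrite("pics/f.png",o)
E
```

```text
(array([ 5.4, -0.3,  0.1]), array([479.7, 199.8,  88.2]), np.float64(72.0)) [-0.002 -0.     0.     0.001 -0.001  0.001  0.001]
```

View pics/f.png

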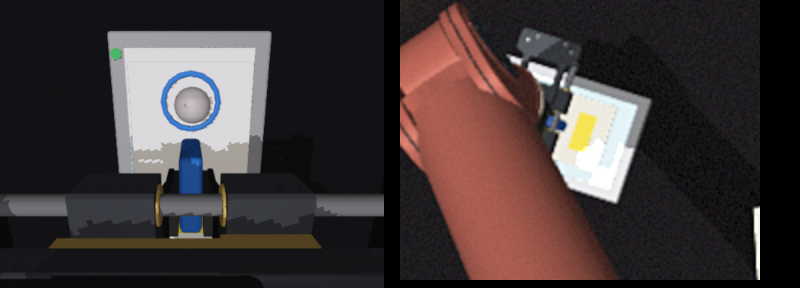

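The ball sits in its pocket, and the tray is level, still and centred to within a few mm.

```bash
python3 -c "
from plant import robot
print(robot.sign_off())"
```

```text
the job is handed in; nothing more can be done
None
```

Job handed in at about 14 s: the latch is at its stop and the tray is held level and still about 5 cm above the panel, centred within a few mm by my estimate, ball in its pocket; the sign-off gave no verdict.

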